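Sweep the collars off the sorting tray into the bin

TASK

Sweep the three short collars along the sorting tray with your fingers, over its open lip and into the bin below; push them, do not pick them up. Leave the two tall pins standing upright where they are, and do not disturb the spray bottle or the caliper.

Things in the scene. Friction and masses are not known exactly. Their poses are not given: they have to be found in the camera images.
- tray: Fixed blue-enamelled steel sorting tray on legs. Origin on the bench under its middle, z up, own y points to the open lip. Flat floor 85 mm above the bench, own x -145 to 145 mm, own y -120 to 120 mm; rim 3 mm thick, 21 mm above the floor, all round but at the lip. From y = 10 mm the sides taper straight in to 100 mm apart at the lip (y = 120 mm), where the floor ends.
- lip (a point): Middle of the open edge of the tray floor, at floor level (85 mm above the bench). The edge is 100 mm long along the tray's x. What is pushed over it towards the tray's +y drops into the bin.
- bin_in (a point): Centre of the inner floor (3 mm above the bench) of the fixed plastic bin under the lip; axes as the tray. Inside 124 mm (x) by 144 mm (y), 3 mm walls. It reaches from 25 mm before the lip to 125 mm beyond it. The wall under the tray and the near part of the sides are 55 mm high (below the tray floor); from 40 mm beyond the lip the walls rise to 100 mm.
- collar1: One of three equal short steel shaft collars, 30 mm across, 18 mm high, 16 mm bore, 50 to 100 g, lying flat on the tray floor; slides when pushed. Origin at the centre of its underside. The five parts stand in a fan about 170 mm from the lip, about 50 mm apart, in any order; the straight way from each to the middle of the lip is free.
- collar2: One of three equal short steel shaft collars, 30 mm across, 18 mm high, 16 mm bore, 50 to 100 g, lying flat on the tray floor; slides when pushed. Origin at the centre of its underside. The five parts stand in a fan about 170 mm from the lip, about 50 mm apart, in any order; the straight way from each to the middle of the lip is free.
- collar3: One of three equal short steel shaft collars, 30 mm across, 18 mm high, 16 mm bore, 50 to 100 g, lying flat on the tray floor; slides when pushed. Origin at the centre of its underside. The five parts stand in a fan about 170 mm from the lip, about 50 mm apart, in any order; the straight way from each to the middle of the lip is free.
- pin1: One of two tall slender steel shoulder pins, 48 mm high, standing upright on the tray among the collars: foot 26 mm across and 8 mm high, shank 16 mm, thin end 11 mm across. Origin at the centre of its underside, z up. To be left alone.
- pin2: One of two tall slender steel shoulder pins, 48 mm high, standing upright on the tray among the collars: foot 26 mm across and 8 mm high, shank 16 mm, thin end 11 mm across. Origin at the centre of its underside, z up. To be left alone.
- spray_bottle: Bystander on the bench left of the tray: spray bottle, 74 mm across, 211 mm high, origin under its centre.
- caliper: Bystander on the bench right of the tray: caliper lying flat, 235 mm long (own x) and about 75 mm wide, 12 mm high, origin under its middle.
Mind the look-alikes: they are no part of the job. What is shaped like the collar3 but brown or orange is not meant. What is shaped like the collar1 but brown is not meant.

How it is judged:
By the outcome, as a careful person would: the job done as asked, in the order asked, and still so for the second after the job is handed in, with the robot touching nothing.
It also fails if it takes over 64 s, if anything falls off the work surface, if the arm or the gripper's body presses on something with over 40 N, if the wrist force passes 120 N, or if a joint passes its speed limit or range.

ROBOT

A 6-joint arm with a two-finger parallel gripper is mounted at the origin on the work surface. World frame = base frame: x ahead of the robot, y to its left, z up, the work surface at z = 0. Lengths are in mm, angles in rad, forces in N, time in s.
With the tool pointing down it reaches from about 425 to 925 mm from the base axis. Payload 12.5 kg.
Tool frame: the origin (TCP) lies on the centre line of the jaws, within the pads' length; the fingertips stand finger_overhang ahead of it and the grasp point (between the pads) lies 6 mm ahead of it (finger_overhang is the distance from the TCP to the fingertips, in mm); z points along the fingers, y is the direction in which the jaws open and shut (so a half turn about z gives the same grasp; the last joint's range is limited). The gripper opens to 85 mm and grips with 20 to 120 N. Pads are 22 mm wide; open, the fingers measure 114 mm over their backs; the gripper's body (76 mm by 85 mm) begins 54 mm behind the grasp point. The pads swing forward as they close: fully open they stand 13 mm farther back than shut.
Start: joints at [1.118, 0.491, 1.559, -0, 1.092, -0.106], TCP at [212.414, 587.812, 256.327] pointing down, gripper open.
Joint ranges: [-3.1, 3.1], [-0.84, 2.19], [0.05, 2.79], [-1.13, 4.28], [0.06, 2.93], [-2.69, 2.69]. Speed limits (rad/s): [2.22, 2.22, 2.79, 3.14, 3.14, 3.14].

INTERFACE

Orientations are given as a 3x3 rotation matrix whose columns are the frame's x, y, z axes.
In Python, from cell import * gives the robot as it stands.
- The arm moves only by the tool move_arm, never from a script. Its argument "rows" is a list that holds one entry, the list of rows, each a list of 5 numbers: the shift along the tool's x, y, z in mm, then the turn about the tool's z in degrees, then the finger opening in mm, from 0 to 85.4. In form: [[[dx, dy, dz, spin, claw], ...]]. A call has 1 to 10 rows; each row is the pose to reach, as a shift and turn from the pose commanded when the call began, along the tool's axes at that moment; what a row does not reach only later rows make up. A row lasts 1/8 s, in which the tool goes at most 62.5 mm and 10.7 degrees, less where a joint would pass 70% of its speed; a pose out of reach is approached as far as the arm can. A call with a gripper value outside its range is refused whole. The fingers move at their own pace and stop on an object; "grip_force" is the grip in N (left out, the last holds). Time passes only in rows, so rows that repeat a pose let the fingers close. It gives the time, the measured TCP pose, the force and the opening at its end, in the units of the state.
- observe(): the state, without advancing time (a new reading comes with each control period).
- read_camera(name): name is "scene" or "side" or "wrist"; returns a dict with "img" (420x560x3 uint8, red, green, blue), "z_map" (420x560 float32, mm along the optical axis (not along the pixel's ray), 0 where there is no reading), "fx", "fy", "cx", "cy" (pixels), "rvec" (rotation vector, rad) and "tvec" (3), from world to camera coordinates, as OpenCV has them. Camera axes: x right, y down, z forward; pixel columns grow to the right and rows downward; lengths in mm; the calibration is good to about 2 mm. A picture is of the moment at which its call begins.
- job_done(): hands the job in, once; it reports no verdict.
The state is a dict: "t": time; "qpos": joint angles; "dq": joint speeds; "tau": joint torques, N m; "position": TCP position; "tcp_rot": TCP orientation; "contact_force": force on the tool from outside, world axes, zero at the start; "ft_torque": the same for the moment, N m; "gripper_width": finger opening in mm.
Only numpy, scipy, OpenCV 4.12 (cv2) and the standard library are available. Lean on these libraries where they do the work, as an engineer would, in place of code of your own. Each camera call takes 0.05 s, during which the arm holds its last target. There are 200 camera calls.

## Working session

There is one attempt and no reset: what is moved stays moved. The work goes in short steps, Python scripts to look and compute and a tool call to move; the robot and the scene stay as the last step left them, time stands still between calls to the robot, and variables do not carry over. Pictures are saved under pics/ and viewed, about 8 in all and at most 12, crops included, and the job is handed in when it is done.

Besides the shell and the picture viewer there is one more tool, called after ">>>" as a command line: name --argument value ..., lists and objects as JSON in quotes. move_arm: Moves the arm, as the interface text tells. Its arguments: {"type":"object","properties":{"rows":{"type":"array","items":{"type":"array","items":{"type":"array","items":{"type":"number"}}}},"grip_force":{"type":"number"}},"required":["rows"]}

```bash
mkdir -p pics
cat > h.py <<'E'
from cell import *
import numpy as np, cv2
def snap(n,f=None):
    c=read_camera(n)
    c['R']=cv2.Rodrigues(np.array(c['rvec'],float))[0]; c['t']=np.array(c['tvec'],float).ravel()
    if f: cv2.imwrite('pics/'+f,c['img'][:,:,::-1])
    return c
def onplane(c,u,v,z):
    d=c['R'].T@np.array([(u-c['cx'])/c['fx'],(v-c['cy'])/c['fy'],1]); o=-c['R'].T@c['t']
    return o+d*(z-o[2])/d[2]
def cloud(c):
    v,u=np.indices(c['z_map'].shape); z=c['z_map']
    p=np.stack([(u-c['cx'])/c['fx']*z,(v-c['cy'])/c['fy']*z,z],-1)
    return (p-c['t'])@c['R']
E
python3 - <<'E'
from h import *
s=observe(); print(s)
a=snap('scene'); b=snap('side'); 
cv2.imwrite('pics/a.png',cv2.resize(np.hstack([a['img'],b['img']])[:,:,::-1],(800,300)))
cv2.imwrite('pics/scene.png',cv2.resize(a['img'][:,:,::-1],(800,600)))
for c in(a,b): print(-c['R'].T@c['t'],c['R'][2])
E
ls
```

```text
{'t': 0.0, 'qpos': array([ 1.11841448e+00,  4.91571189e-01,  1.55945551e+00, -4.21294907e-05,
        1.09167463e+00, -1.05607165e-01]), 'dq': array([-9.58900629e-04,  1.19503001e-03,  2.67205724e-04, -1.05216672e-03,
        4.90509184e-04,  7.94951636e-05]), 'tau': array([-9.10997896e-04, -6.18427920e+01, -2.61604178e+01, -1.08528648e-04,
        4.00477729e-03,  7.48854427e-05]), 'position': array([212.32168741, 587.62303369, 255.71840462]), 'tcp_rot': array([[-9.40480370e-01,  3.39847717e-01, -4.50985064e-04],
       [ 3.39848006e-01,  9.40479827e-01, -1.01348978e-03],
       [ 7.97101660e-05, -1.10643362e-03, -9.99999385e-01]]), 'contact_force': array([ 0.60826039, -0.54754859,  0.51544385]), 'ft_torque': array([ 0.01802007, -0.06509049,  0.00207361]), 'gripper_width': 85.35322135435354}
[1398.41498208  369.35546299 1144.51545146] [-0.57904503 -0.27587    -0.7672044 ]
[ 573.32876206 -955.81596489  809.12400976] [ 0.02602921  0.79967282 -0.59987153]
h.py
pics
```

View pics/scene.png

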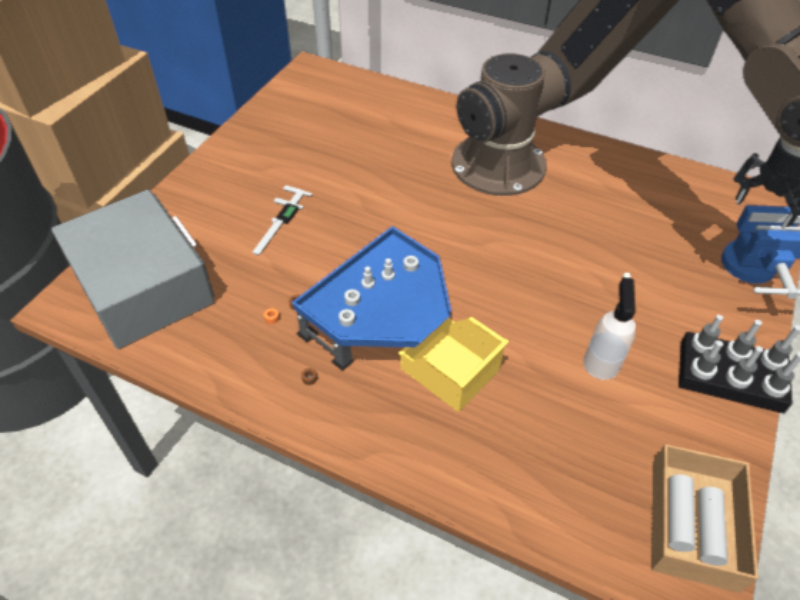

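View pics/a.png

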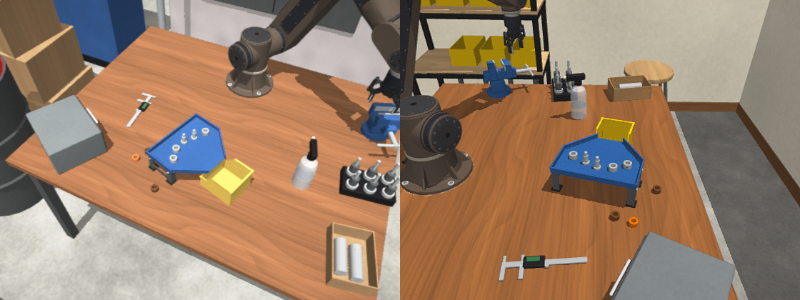

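Scene (800x600): the white collars on the tray are at (411,262), (352,297) and (347,317), with pins between them at (388,270) and (368,280). The orange ring (271,315) and brown rings (309,376) and (295,300) are on the bench, so they are look-alikes and not part of the job.

Run:
```python
from h import *
for n in('scene','side'):
    c=snap(n); P=cloud(c); im=c['img'].astype(int); hsv=cv2.cvtColor(c['img'],cv2.COLOR_RGB2HSV)
    blue=(hsv[...,0]>100)&(hsv[...,0]<130)&(hsv[...,1]>120)&(c['z_map']>0)
    reg=(P[...,0]>300)&(P[...,0]<950)&(P[...,1]>-350)&(P[...,1]<250)
    fl=blue&reg&(abs(P[...,2]-85)<6); 
    hull=cv2.convexHull(P[fl][:,:2].astype(np.float32))
    print(n,fl.sum(),np.median(P[fl][:,2]),cv2.minAreaRect(hull)); 
    print(cv2.approxPolyDP(hull,12,True)[:,0].round())
    m=((hsv[...,1]<70)&reg&(P[...,2]>88)&(P[...,2]<140)).astype(np.uint8)
    k,l,st,ce=cv2.connectedComponentsWithStats(m)
    for i in range(1,k):
        if st[i,4]>25:
            Q=P[l==i]; zt=np.percentile(Q[:,2],95); u,v=ce[i]
            T=Q[Q[:,2]>zt-5]
            (cx,cy),r=cv2.minEnclosingCircle(T[:,:2].astype(np.float32))
            print(st[i],ce[i].round(1),'ztop',zt.round(1),'circ',round(cx,1),round(cy,1),round(r,1))
    x0,y0=(190,140) if n=='scene' else (200,180)
    cv2.imwrite(f'pics/crop_{n}.png',cv2.resize(c['img'][y0:y0+150,x0:x0+200,::-1],(800,600),interpolation=cv2.INTER_CUBIC))
```

```text
scene 4550 84.96976763420102 ((604.7508544921875, -25.068084716796875), (242.90647888183594, 295.5154724121094), 73.88399505615234)
[[ 749.  -51.]
 [ 690.   75.]
 [ 591.  104.]
 [ 465.   20.]
 [ 431.  -98.]
 [ 712. -179.]]
[283 179  10  11  84] [287.4 183.7] ztop 106.0 circ 506.0 -21.0 16.1
[268 181   8  15  79] [271.3 188.7] ztop 132.2 circ 551.3 -51.1 5.4
[254 187   8  14  82] [257.3 194.6] ztop 129.8 circ 587.7 -77.2 6.9
[242 203  10  11  87] [246.3 207.7] ztop 105.3 circ 643.1 -86.0 16.0
[237 217  11  11  93] [242.4 221.8] ztop 106.3 circ 692.2 -69.0 15.0
side 4689 84.94266610854471 ((604.7459106445312, -27.766876220703125), (245.2714385986328, 291.6974792480469), 73.49337005615234)
[[ 742.  -50.]
 [ 686.   74.]
 [ 581.   99.]
 [ 469.   25.]
 [ 433. -104.]
 [ 709. -184.]]
[237 211  12  12 118] [242.3 216.7] ztop 104.6 circ 503.8 -23.3 16.8
[255 212  11  19 123] [259.7 222. ] ztop 132.1 circ 547.7 -54.7 5.1
[271 218  10  20 127] [275.6 229. ] ztop 130.8 circ 588.6 -79.9 7.4
[312 224  13  13 125] [318.3 229.7] ztop 104.4 circ 690.5 -74.7 16.3
[292 228  13  12 127] [297.7 233.4] ztop 104.7 circ 640.5 -88.8 16.7
```

View pics/crop_scene.png

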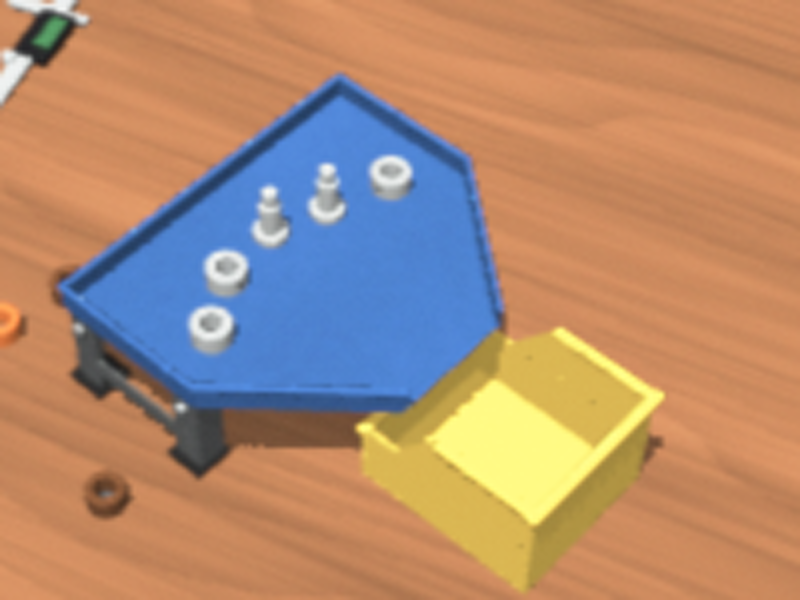

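Side and scene agree to about 3 mm, and the crop confirms three light-grey collars in the fan at (390,178), (226,272) and (211,330). The two pins are at (326,195) and (269,215). The brown and orange rings are on the bench. I'll push along tool x with the fingers slightly open, so the collar sits cradled between them.

```bash
cat >> h.py <<'E'
LIP=np.array([637,88.]); COL={'A':(505,-22),'B':(641.5,-87),'C':(691,-71.5)}
def to(xy,z,ang=None):
    "shift in tool axes + spin (deg) so tool x heads to world angle ang"
    s=observe(); R=s['tcp_rot']; d=R.T@(np.array([*xy,z])-s['position'])
    cur=np.degrees(np.arctan2(R[1,0],R[0,0])); sp=0 if ang is None else (cur-ang+180)%360-180
    return d.round(1),round(sp,1)
def plan(k,back):
    p=np.array(COL[k]); u=(LIP-p)/np.linalg.norm(LIP-p); return p-u*back,np.degrees(np.arctan2(u[1],u[0])),np.linalg.norm(LIP-p)
E
python3 - <<'E'
import cell; print([n for n in dir(cell) if n[0]!='_'], getattr(cell,'finger_overhang',None))
from h import *
for k in COL:
    p,a,L=plan(k,36); print(k,p,a,L,to(p,200,a))
E
```

```text
['Unreachable', 'finger_overhang', 'job_done', 'observe', 'read_camera'] 25.0
A [477.34403393 -45.04663839] 39.80557109226519 171.8254928699464 (array([-464.3, -504.9,   56.3]), np.float64(120.3))
B [ 642.42540838 -122.98810386] 91.47299544162873 175.05784758187792 (array([-646. , -522.1,   56.3]), np.float64(68.7))
C [ 702.54441319 -105.59877599] 108.70394111661851 168.3931411904891 (array([-696.6, -485.3,   56.2]), np.float64(51.4))
```

>>> move_arm --rows '[[[0,0,-60,0,10],[-46,-32,-70,5,10],[-693.5,-481.5,-70,51.4,10],[-693.5,-481.5,-70,51.4,10],[-693.5,-481.5,-70,51.4,10],[-693.5,-481.5,-70,51.4,10],[-693.5,-481.5,-70,51.4,10],[-693.5,-481.5,-70,51.4,10],[-693.5,-481.5,-70,51.4,10],[-693.5,-481.5,-70,51.4,10]]]' --grip_force 30

```text
t: 1.45
position: [535.0, 132.4, 326.4]
tcp_rot: [[-0.321, 0.947, 0.0], [0.947, 0.321, 0.0], [0.0, 0.0, -1.0]]
contact_force: [-0.1, 1.9, 0.2]
gripper_width: 9.9
```

Run:
```python
from h import *
p,a,L=plan('C',31); print(p,a,to(p,200,a))
```

```text
[ 700.94102247 -100.86283488] 108.70394111661851 (array([-274.2,   82.2,  126.3]), np.float64(0.0))
```

>>> move_arm --rows '[[[-140,42,0,0,10],[-274,82,50,0,10],[-274,82,126,0,10],[-274,82,126,0,10],[-274,82,126,0,10],[-274,82,126,0,10],[-274,82,126,0,10]]]'

```text
t: 2.33
position: [699.6, -98.9, 199.8]
tcp_rot: [[-0.32, 0.947, -0.001], [0.947, 0.32, 0.0], [0.001, -0.001, -1.0]]
contact_force: [0.2, 0.1, 0.2]
gripper_width: 9.7
```

Run:
```python
from h import *
p,a,L=plan('C',31); print(observe()['position'],p,a,to(p,114,a))
c=snap('wrist','w1.png'); s=snap('side')
P=cloud(c);print(c['R'][2],-c['R'].T@c['t'])
m=(P[...,2]>97)&(P[...,2]<110)&(abs(P[...,0]-690)<45)&(abs(P[...,1]+72)<45)&(c['img'].std(2)<12)
Q=P[m];print(m.sum(), cv2.minEnclosingCircle(Q[:,:2].astype(np.float32)) if len(Q) else 0)
cv2.imwrite('pics/w1.png',np.hstack([c['img'][:,:,::-1][:, :],cv2.resize(s['img'][140:290,180:380,::-1],(560,420))])[:,::1][:, :]) 
im=cv2.imread('pics/w1.png'); cv2.imwrite('pics/w1.png',cv2.resize(im,(800,300)))
```

```text
[699.64881876 -98.93707946 199.79562942] [ 700.94102247 -100.86283488] 108.70394111661851 (array([-2.3,  0.7, 85.8]), np.float64(-0.0))
[ 0.08135078 -0.24448071 -0.9662356 ] [678.23664214 -37.9975378  316.02402989]
1330 ((674.4150390625, -82.46044921875), 33.85028076171875)
```

View pics/w1.png

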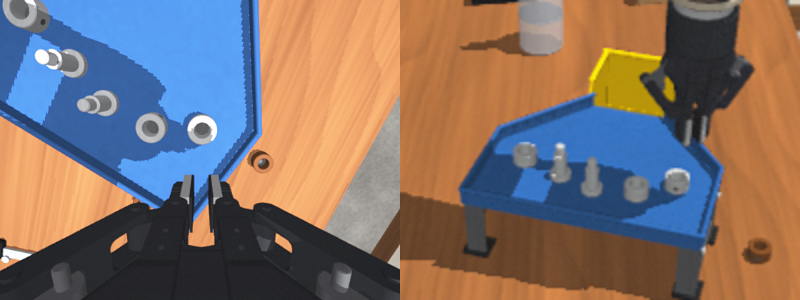

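The wrist view (left half) shows collar C at (202,130) right in line with the finger gap at (201,200). B is at (150,127), the pins at (105,102) and (70,62), and A at (22,12). I'll refine the positions from this view.

Run:
```python
from h import *
c=snap('wrist'); hsv=cv2.cvtColor(c['img'],cv2.COLOR_RGB2HSV)
m=((hsv[...,1]<60)&(hsv[...,2]>60)).astype(np.uint8); m[230:]=0
k,l,st,ce=cv2.connectedComponentsWithStats(m)
P=cloud(c)
for i in range(1,k):
    if st[i,4]>200:
        Q=P[(l==i)]; T=Q[(Q[:,2]>99)&(Q[:,2]<108)]
        print(st[i],ce[i].round(), onplane(c,*ce[i],97).round(1), cv2.minEnclosingCircle(T[:,:2].astype(np.float32)) if len(T)>5 else '')
```

```text
[   5    0   66   48 2394] [38. 21.] [506.2 -23.1  97. ] ((503.6445617675781, -21.302776336669922), 15.735151290893555)
[  50   71   73   39 1996] [90. 88.] [544.9 -52.8  97. ] ((549.4371337890625, -52.55672836303711), 7.968675136566162)
[ 109  128   58   35 1505] [140. 146.] [585.3 -80.1  97. ] ((589.2185668945312, -78.76155090332031), 7.611984729766846)
[ 503  129   57  101 2904] [541. 196.] [877.5 -19.1  97. ] 
[ 190  158   44   43 1456] [212. 179.] [640.5 -86.8  97. ] ((640.4683837890625, -87.31269836425781), 15.15546989440918)
[ 262  161   41   42 1361] [282. 182.] [690.4 -72.   97. ] ((690.5142211914062, -72.1806869506836), 14.92348861694336)
```

>>> move_arm --rows '[[[-3,0.5,30,0,10],[-3,0.5,60,0,10],[-3,0.5,72,0,10],[-3,0.5,80,0,10],[-3,0.5,86,0,10],[-3,0.5,86,0,10]]]'

```text
t: 3.22
position: [701.3, -101.5, 114.6]
tcp_rot: [[-0.321, 0.947, 0.0], [0.947, 0.321, -0.0], [-0.0, 0.0, -1.0]]
contact_force: [0.1, -0.6, -0.2]
gripper_width: 10.1
```

Run:
```python
from h import *
s=observe();print(s['position'],s['contact_force'],to(LIP,114,None))
c=snap('wrist'); cv2.imwrite('pics/w2.png',c['img'][:,:,::-1])
```

```text
[ 701.32059092 -101.46503766  114.61006564] [ 0.10438384 -0.6378153  -0.16805982] (array([ 2.001e+02, -1.000e-01,  6.000e-01]), 0)
```

View pics/w2.png

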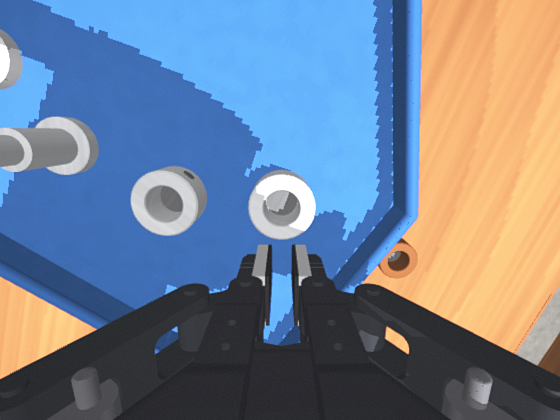

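>>> move_arm --rows '[[[8,0,0,0,10],[22,0,0,0,10],[42,0,0,0,10],[64,0,0,0,10],[86,0,0,0,10],[108,0,0,0,10],[130,0,0,0,10],[150,0,0,0,10],[168,0,0,0,10],[182,0,0,0,10]]]'

```text
t: 4.53
position: [642.4, 72.0, 114.3]
tcp_rot: [[-0.321, 0.947, -0.0], [0.947, 0.321, 0.0], [0.0, 0.0, -1.0]]
contact_force: [0.5, -0.7, 0.6]
gripper_width: 9.9
```

>>> move_arm --rows '[[[14,0,0,0,10],[26,0,0,0,10],[33,0,0,0,10],[33,0,0,0,10],[33,0,-30,0,10],[33,0,-80,0,10],[33,0,-90,0,10]]]'

```text
t: 5.4
position: [633.3, 101.7, 207.6]
tcp_rot: [[-0.321, 0.947, 0.005], [0.947, 0.321, 0.0], [-0.001, 0.005, -1.0]]
contact_force: [-0.6, -0.4, -0.5]
gripper_width: 9.9
```

```bash
sed -i "s/^LIP=.*/LIP=np.array([637,88.]); COL={'A':(504,-21.7),'B':(640.5,-87.2),'C':(690.5,-72)}/" h.py
python3 - <<'E'
from h import *
s=observe();print(s['position'],s['contact_force'])
p,a,L=plan('B',33); print(p,a,L,to(p,200,a))
c=snap('scene'); cv2.imwrite('pics/s2.png',cv2.resize(c['img'][140:290,190:390,::-1],(800,600)))
E
```

```text
[633.30428207 101.73401129 207.55024727] [-0.59050518 -0.42994901 -0.47499349]
[ 641.15911507 -120.19341703] 91.14445523779847 175.23495655833057 (array([-212.7,  -63.8,    7.5]), np.float64(17.6))
```

View pics/s2.png

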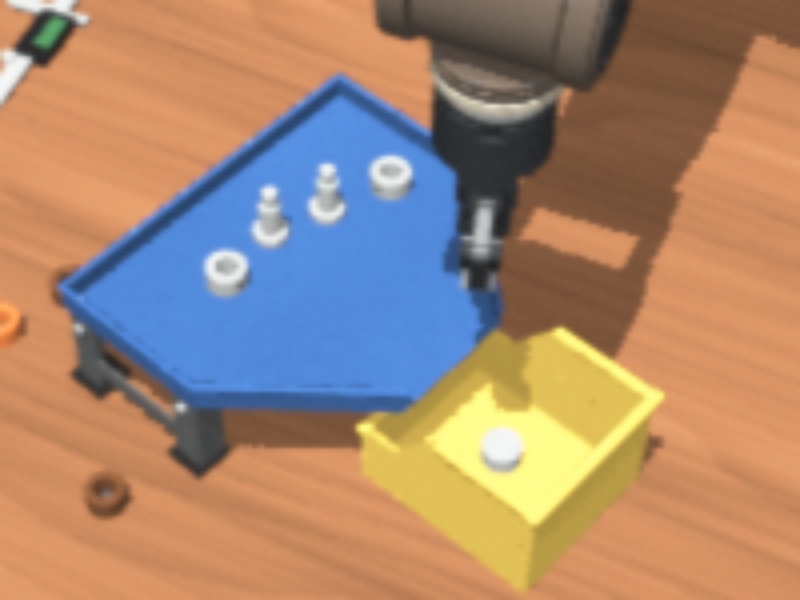

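Collar C lies in the bin at (500,450). The rest is unchanged. Next is B.

>>> move_arm --rows '[[[-50,-15,5,8,10],[-105,-32,7,17.6,10],[-160,-48,7,17.6,10],[-213,-64,7,17.6,10],[-213,-64,7,17.6,10],[-213,-64,7,17.6,10],[-213,-64,7,17.6,10]]]'

```text
t: 6.32
position: [639.9, -119.0, 196.9]
tcp_rot: [[-0.021, 1.0, -0.001], [1.0, 0.021, 0.0], [0.0, -0.001, -1.0]]
contact_force: [-0.5, 0.4, 0.1]
gripper_width: 9.9
```

Run:
```python
from h import *
s=observe();print(s['position'],s['contact_force'])
p,a,L=plan('B',33); print(p,a,L,to(p,114.5,a))
```

```text
[ 639.88983487 -118.96730743  196.85872863] [-0.47867756  0.35783293  0.05652722]
[ 641.15911507 -120.19341703] 91.14445523779847 175.23495655833057 (array([-1.3,  1.3, 82.4]), np.float64(0.1))
```

>>> move_arm --rows '[[[-1,1,30,0,10],[-1,1,60,0,10],[-1,1,74,0,10],[-1,1,82,0,10],[-1,1,82,0,10],[-1,1,82,0,10]]]'

```text
t: 7.08
position: [641.4, -121.2, 116.2]
tcp_rot: [[-0.02, 1.0, 0.001], [1.0, 0.02, -0.0], [-0.0, 0.001, -1.0]]
contact_force: [0.5, 0.3, 0.4]
gripper_width: 10.2
```

Run:
```python
from h import *
s=observe();print(s['position'],s['contact_force'],to(LIP,114.5))
```

```text
[ 641.39531817 -121.17038412  116.19529335] [0.52551918 0.33260359 0.38462289] (array([ 2.092e+02, -2.000e-01,  1.600e+00]), 0)
```

>>> move_arm --rows '[[[10,0,1,0,10],[25,0,1,0,10],[46,0,1,0,10],[68,0,1,0,10],[90,0,1,0,10],[112,0,1,0,10],[134,0,1,0,10],[156,0,1,0,10],[174,0,1,0,10],[190,0,1,0,10]]]'

```text
t: 8.32
position: [637.2, 70.0, 114.3]
tcp_rot: [[-0.02, 1.0, 0.0], [1.0, 0.02, 0.0], [0.0, 0.0, -1.0]]
contact_force: [-0.3, -0.8, 0.8]
gripper_width: 10.0
```

>>> move_arm --rows '[[[14,0,0,0,10],[26,0,0,0,10],[34,0,0,0,10],[34,0,0,0,10],[34,0,-30,0,10],[34,0,-80,0,10],[34,0,-90,0,10]]]'

```text
t: 9.2
position: [637.6, 102.4, 207.6]
tcp_rot: [[-0.019, 1.0, 0.005], [1.0, 0.019, 0.0], [0.0, 0.005, -1.0]]
contact_force: [0.2, -0.0, 0.5]
gripper_width: 9.9
```

Run:
```python
from h import *
s=observe();print(s['position'],s['contact_force'])
p,a,L=plan('A',31); print(p,a,L,to(p,200,a))
c=snap('scene'); cv2.imwrite('pics/s3.png',cv2.resize(c['img'][140:290,190:390,::-1],(800,600)))
```

```text
[637.60854486 102.36630422 207.58827431] [ 0.22473618 -0.01481841  0.48699682]
[480.08522184 -41.42519672] 39.51622241900235 172.4038572654336 (array([-140.7, -160.3,    6.7]), np.float64(51.6))
```

View pics/s3.png

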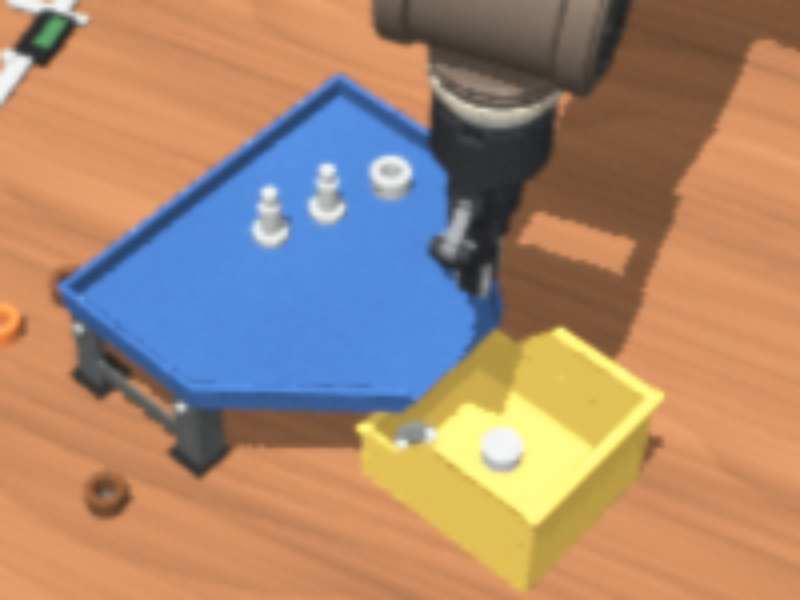

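B is also in the bin, at (413,435) near its side wall. The pins are untouched. Next is A.

>>> move_arm --rows '[[[-35,-40,0,10,10],[-70,-80,5,20,10],[-105,-120,7,30,10],[-141,-160,7,40,10],[-141,-160,7,51.6,10],[-141,-160,7,51.6,10],[-141,-160,7,51.6,10],[-141,-160,7,51.6,10],[-141,-160,7,51.6,10]]]'

```text
t: 10.38
position: [479.5, -41.0, 197.1]
tcp_rot: [[0.77, 0.638, -0.0], [0.638, -0.77, 0.0], [-0.0, -0.0, -1.0]]
contact_force: [-0.3, -0.1, -0.3]
gripper_width: 9.7
```

Run:
```python
from h import *
s=observe();print(s['position'],s['contact_force'])
p,a,L=plan('A',31); print(p,a,L,to(p,114.5,a))
c=snap('wrist','w4.png')
```

```text
[479.52482706 -41.02695062 197.10319541] [-0.34470258 -0.0992701  -0.33133404]
[480.08522184 -41.42519672] 39.51622241900235 172.4038572654336 (array([ 0.2,  0.7, 82.6]), np.float64(0.1))
```

View pics/w4.png

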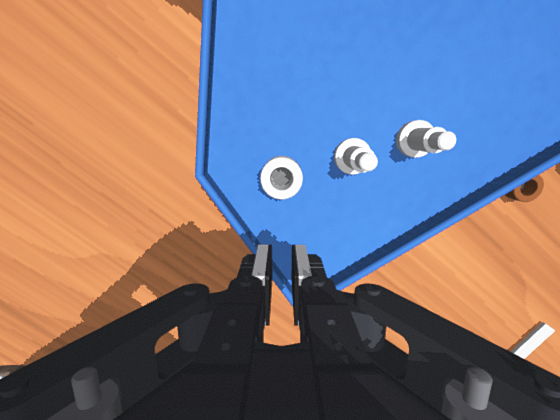

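Collar A is at (281,178), centred on the finger gap at (282,250). The nearest rim has about 8 mm of clearance by calculation. Descending.

>>> move_arm --rows '[[[1,0.5,30,0,10],[1,0.5,55,0,10],[1,0.5,66,0,10],[1,0.5,74,0,10],[1,0.5,82,0,10],[1,0.5,82,0,10],[1,0.5,82,0,10]]]'

```text
t: 11.3
position: [480.7, -41.1, 115.6]
tcp_rot: [[0.771, 0.636, 0.001], [0.636, -0.771, -0.0], [0.0, 0.0, -1.0]]
contact_force: [0.5, -0.7, 0.5]
gripper_width: 10.0
```

Run:
```python
from h import *
s=observe();print(s['position'],s['contact_force'],to(LIP,114.5))
```

```text
[480.67937036 -41.09732004 115.63706376] [ 0.52807574 -0.67993045  0.46518813] (array([ 2.027e+02, -1.000e-01,  1.200e+00]), 0)
```

>>> move_arm --rows '[[[10,0,1,0,10],[25,0,1,0,10],[46,0,1,0,10],[68,0,1,0,10],[90,0,1,0,10],[112,0,1,0,10],[132,0,1,0,10],[150,0,1,0,10],[166,0,1,0,10],[178,0,1,0,10]]]'

```text
t: 12.55
position: [618.5, 73.2, 114.2]
tcp_rot: [[0.771, 0.637, 0.0], [0.637, -0.771, 0.0], [0.0, -0.0, -1.0]]
contact_force: [-1.4, -0.9, 0.6]
gripper_width: 9.9
```

>>> move_arm --rows '[[[10,0,0,0,10],[20,0,0,0,10],[30,0,0,0,10],[38,0,0,0,10],[38,0,0,0,10],[38,0,-40,0,10],[38,0,-100,0,10],[0,0,-150,0,10],[-100,0,-180,0,10],[-150,0,-180,0,10]]]'

```text
t: 13.8
position: [522.5, -6.1, 291.6]
tcp_rot: [[0.771, 0.637, 0.002], [0.637, -0.771, -0.0], [0.001, 0.002, -1.0]]
contact_force: [1.0, -0.0, 0.3]
gripper_width: 10.0
```

Run:
```python
from h import *
s=observe();print(s['position'],s['contact_force'],s['t'])
c=snap('scene'); d=snap('side')
cv2.imwrite('pics/s5.png',np.hstack([cv2.resize(x['img'][y:y+150,u:u+200,::-1],(400,300)) for x,y,u in((c,140,190),(d,140,180))]))
P=cloud(c);hsv=cv2.cvtColor(c['img'],cv2.COLOR_RGB2HSV)
m=((hsv[...,1]<70)&(abs(P[...,0]-630)<160)&(abs(P[...,1]-30)<190)&(P[...,2]>8)&(P[...,2]<140)).astype(np.uint8)
k,l,st,ce=cv2.connectedComponentsWithStats(m)
for i in range(1,k):
    if st[i,4]>20:
        Q=P[l==i]; print(ce[i].round(),st[i,4],np.median(Q,0).round(),np.percentile(Q[:,2],95).round())
```

```text
[522.50767742  -6.0731686  291.60656488] [ 0.99088811 -0.00860237  0.33236754] 13.8
[271. 189.] 89 [554. -49. 101.] 132.0
[257. 195.] 93 [593. -76. 101.] 132.0
[232. 243.] 242 [736. -70.  35.] 69.0
[293. 248.] 45 [657.  71.  20.] 25.0
[315. 252.] 90 [644. 135.  20.] 24.0
```

View pics/s5.png

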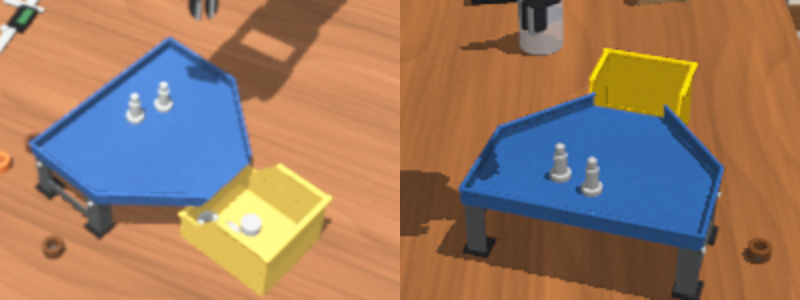

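The tray now holds only the two upright pins, at (135,108) and (164,97). One collar is clear in the bin at (250,225). The near wall partly hides the others at (207,217) and (232,228), so I'll check with the wrist camera from above.

>>> move_arm --rows '[[[50,0,-20,0,10],[100,-15,-40,0,10],[110,-27,-40,0,10],[110,-27,-40,0,10],[110,-27,-40,0,10],[110,-27,-40,0,10]]]'

```text
t: 14.65
position: [591.4, 84.7, 330.3]
tcp_rot: [[0.772, 0.636, -0.0], [0.636, -0.772, -0.0], [-0.0, -0.0, -1.0]]
contact_force: [0.4, -0.1, -0.7]
gripper_width: 10.3
```

Run:
```python
from h import *
print(observe()['position'],observe()['t'])
c=snap('wrist','w6.png')
```

```text
[591.36931967  84.74001547 330.31198791] 14.65
```

View pics/w6.png

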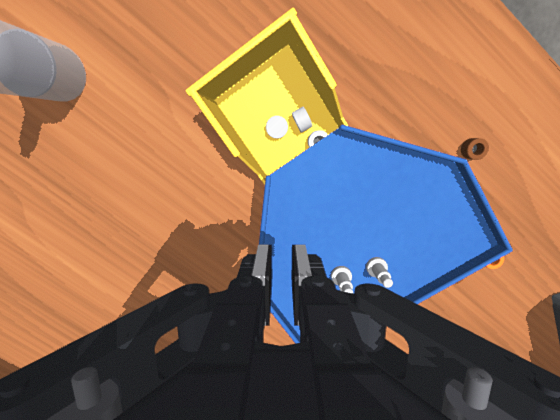

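The wrist view shows all three collars in the bin, at (277,127), (302,119) and (317,138). Both pins stand on the tray at (343,278) and (378,270), the bottle is upright, and the arm is clear of everything.

```bash
python3 -c "
from cell import *
print(job_done())"
```

```text
the job is handed in; nothing more can be done
None
```

All three collars are in the bin, and I handed the job in at about 14.7 s of the 64 s allowed. I pushed each one along the tray and over the lip with slightly opened fingers, without gripping any of them.

- **Collars:** the last wrist picture shows all three in the bin. One of them lies on its side.
- **Pins:** both are upright on the tray. The depth readings put their tops at 132 mm and their positions within about 5 mm of the first measurement, which is roughly the camera spread.
- **Bystanders:** the arm never went near the bottle or the caliper. The bottle was upright in the last picture, but I did not measure either one again.
- **Forces:** the force readings I took stayed below 2 N.
- **Disagreement:** the scene camera picked out only two collars in the bin because the near wall hid the third, so I used the wrist view to confirm it.

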